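Shut the UV box and hold its two enabling keys

ROBOT

A 6-joint arm with a two-finger parallel gripper is mounted at the origin on a cart in front of the work surface, level with it; the furniture and walls round the work are solid. World frame = base frame: x ahead of the robot, y to its left, z up, the work surface at z = 0. Lengths are in mm, angles in rad, forces in N, time in s.
With the tool pointing down it reaches from about 400 to 925 mm from the base axis. Payload 12.5 kg.
Tool frame: the origin (TCP) lies midway between the tips of the shut fingers; the grasp point (between the pads) lies 19 mm behind it (env.tcp_to_grasp is the distance from the TCP to the grasp point, in mm); z points along the fingers, y is the line along which they close (so a half turn about z gives the same grasp; the last joint's range is limited). The gripper opens to 95 mm and grips with 3 to 60 N. Pads are 20 mm wide; open, the fingers measure 119 mm over their backs; the gripper's body (75 mm by 180 mm) begins 59 mm behind the grasp point.
Start: joints at [1.143, 0.491, 1.559, -0, 1.092, -0.106], TCP at [197.655, 592.941, 214.661] pointing down, gripper open.
Joint ranges: [-3.1, 3.1], [-0.84, 2.19], [0.05, 2.79], [-1.13, 4.28], [0.06, 2.93], [-2.69, 2.69]. Speed limits (rad/s): [2.22, 2.22, 2.79, 3.14, 3.14, 3.14].

INTERFACE

Orientations are given as [roll, pitch, yaw] about the fixed x, y, z axes, in that order (R = Rz(yaw) Ry(pitch) Rx(roll)).
In Python, from cell import env gives the robot as it stands. The module is installed in compiled form; this text tells all that it offers.
- The arm moves only by the tool step_arm, never from a script. Its argument "plan" is a list that holds one entry, the list of rows, each a list of 5 numbers: the shift along the tool's x, y, z in mm, then the turn about the tool's z in degrees, then the opening, from -1 (shut) to 1 (fully open). A call has 1 to 8 rows; each row is the pose to reach, as a shift and turn from the pose commanded when the call began, along the tool's axes at that moment; what a row does not reach only later rows make up. A row lasts 1/12 s, in which the tool goes at most 41.7 mm and 7.16 degrees, less where a joint would pass 70% of its speed; a pose out of reach is approached as far as the arm can. A call with a gripper value outside its range is refused whole. The fingers move at their own pace and stop on an object; the grip force is fixed at half the most. Time passes only in rows, so rows that repeat a pose let the fingers close. It gives the time, the measured TCP pose, the force, the opening and the grip force at its end, in the units of the state.
- env.state(): the state, without advancing time (a new reading comes with each control period).
- env.read_camera(name): name is "side" or "top"; returns the picture (480x640x3 uint8, blue, green, red); there is no depth.
- env.get_calibration(name): a dict with "K" (3x3 intrinsics, pixels), "extrinsics" (4x4, takes a point from world to camera coordinates). Camera axes: x right, y up, looking along -z (the intrinsics and any distortion apply to the point x, -y, -z); pixel columns grow to the right and rows downward; lengths in mm; the calibration is good to about 2 mm. A picture is of the moment at which its call begins. get_calibration takes no time and is no camera call.
- env.job_done(): hands the job in; it is judged then, once.
The state is a dict: "t": time; "joints": joint angles; "qvel": joint speeds; "tau": joint torques, N m; "eef_pos": TCP position; "tcp_rot": TCP orientation; "ft_force": force on the tool from outside, world axes, zero at the start; "moment": the same for the moment, N m; "opening": opening from 0.0 (shut) to 1.0 (fully open); "grip_force": force on a finger pad.
Only numpy, scipy, OpenCV 4.12 (cv2) and the standard library are available. Lean on these libraries where they do the work, as an engineer would, in place of code of your own. Each camera call takes 0.05 s, during which the arm holds its last target. There are 200 camera calls.

TASK

Push the blue drawer of the white UV exposure box fully home, then press the two green keys of the grey console together, one with each fingertip, fully down, and finish the program while still holding both of them down. Use the fingers only to push and press: do not press the red stop key, and do not lift, carry or shift the other things on the bench.

Things in the scene. Friction and masses are not known exactly. Their poses are not given: they have to be found in the camera images.
- uv_box: White UV exposure box, 120 mm deep (x) x 130 mm wide (y) x 64 mm high, with an amber window in its top; fixed to the bench. Origin: centre of its underside; its own -x is the front, where the drawer comes out. It stands at the left or the right of the console.
- drawer (a joint): How far the blue drawer of the UV box stands out, along the box's own -x: 0 fully home, up to 0.07 m. It has about 1.5 N of friction, stays where it is left and meets a hard stop at 0.
- drawer_front (a point): Centre of the outer face of the drawer's blue front panel, 32 mm above the bench; it moves with the drawer. The panel is upright, 112 mm wide (along the box's y), 44 mm high (10 to 54 mm above the bench), 12 mm thick, and has no handle. At home this point is 72 mm in front of the box's origin. The frame has the box's axes: push along its +x. A round sample dish (60 mm across, its top 31 mm above the bench) is fixed in the drawer behind the panel.
- console: Grey dual-key console, 90 mm deep (x) x 120 mm wide (y) x 34 mm high, black top plate, fixed to the bench. Origin: centre of its underside. Its own -x side, with the small red key, faces roughly to the robot; the two green keys stand 12 mm to the +x side of the origin, at y = +26 and -26 mm.
- key_left_top (a point): Green round push key, 28 mm across, the left one of the pair on the console (the console's +y side; left as seen from the red key's side); the key line runs along the console's y, centres 52 mm apart. This point is the centre of its flat top, which moves down with it: 54 mm above the bench when up. It stands 8 mm proud of a fixed black collar 44 mm across; fully down it is flush with the collar.
- key_right_top (a point): The same for the right green key (the console's -y side).
- key_left (a joint): Travel of the left green key: 0 up, 0.008 m fully down. A spring pushes it back: 0.75 N to start it, 2.5 N fully down.
- key_right (a joint): Travel of the right green key: 0 up, 0.008 m fully down. A spring pushes it back: 0.75 N to start it, 2.5 N fully down.
- key_stop_top (a point): Centre of the top of the small red stop key, 18 mm across, on the console 26 mm to the -x side of its origin (38 mm from the green keys' line), top 52 mm above the bench. Leave it alone.
- key_stop (a joint): Travel of the red stop key: 0 up, 0.006 m fully down.
- amber_bottle: Small brown glass bottle with a white cap, 41 mm across, 70 mm tall, standing; bystander; the origin is the centre of its underside
- orange_cap: Ribbed orange cap, 46 mm across, 17 mm high; bystander; the origin is the centre of its underside
- dish: Loose closed clear petri dish, 60 mm across, 15 mm high; bystander; the origin is the centre of its underside
- tape: Roll of green tape lying flat, 60 mm across, 19 mm high; bystander; the origin is the centre of its underside
- carton: Small white printed carton, 62 x 62 mm, 42 mm high; bystander; the origin is the centre of its underside
- tweezers: Steel forceps lying flat, 134 mm long, 8 mm high; bystander; the origin is the centre of its underside
- tube_rack: Green rack with closed micro tubes, 52 x 105 mm, 52 mm high; bystander; the origin is the centre of its underside

How it is judged (in metres and radians):
On the way, in this order (a step that is already met when the one before it is completed fails the run):
1. the drawer is pushed home (value of joint drawer below 0.004 m), for 0.2 s.
2. both green keys are down together under the fingertips (value of joint each of key_left, key_right above 0.005 m and contact force between the fingers and key_left above 0.4 N and contact force between the fingers and key_right above 0.4 N), for 0.3 s.
At the end, for the whole second after the job is handed in: The drawer is home (within 4 mm), both green keys are at least 5 mm down (of 8), each touched by the fingers with more than 0.4 N, and the red key is up, through the last second (all of step 2 and value of joint drawer below 0.004 m and value of joint key_stop below 0.002 m); the arm keeps its last pose, push and grip.
It fails at once if one green key is pressed far down (over 5 mm) while the other is still up (under 1.5 mm): the keys must go down together ((value of joint key_left above 0.005 m and value of joint key_right below 0.0015 m) or (value of joint key_right above 0.005 m and value of joint key_left below 0.0015 m)).
It fails at once if a green key is pressed (over 3 mm) while the drawer is open (value of joint drawer above 0.008 m and value of joint any of key_left, key_right above 0.003 m).
It fails at once if the red stop key is pressed (over 2 mm) (value of joint key_stop above 0.002 m).
It fails at once if a bystander is lifted, carried or shifted (over 15 mm) (distance of any of amber_bottle, orange_cap, dish, tape, carton, tweezers, tube_rack from where it was at the start of the episode above 0.015 m).
It also fails if it takes over 42 s, if anything falls off the work surface, if the arm or the gripper's body presses on something with over 40 N, if the wrist force passes 120 N, or if a joint passes its speed limit or range.

## Working session

There is one attempt and no reset: what is moved stays moved. The work goes in short steps, Python scripts to look and compute and a tool call to move; the robot and the scene stay as the last step left them, time stands still between calls to the robot, and variables do not carry over. Pictures are saved under pics/ and viewed, at most 10 in all, crops included, and the job is handed in when it is done.

Besides the shell and the picture viewer there is one more tool, called after "Request:" as a command line: name --argument value ..., lists and objects as JSON in quotes. step_arm: Moves the arm, as the interface text tells. Its arguments: {"type":"object","properties":{"plan":{"type":"array"}},"required":["plan"]}

```bash
mkdir -p pics; python3 - <<'E'
from cell import env
import cv2
for n in ("top","side"):
    cv2.imwrite(f"pics/{n}0.png",env.read_camera(n)); c=env.get_calibration(n); print(n,c)
print(env.state())
E
```

```text
top {'K': array([[450.81351052,   0.        , 318.47799764],
       [  0.        , 450.81351052, 241.00153745],
       [  0.        ,   0.        ,   1.        ]]), 'extrinsics': array([[ 1.39819167e-02, -9.99882637e-01,  6.26242769e-03,
        -2.93794867e+01],
       [ 9.92298584e-01,  1.46462339e-02,  1.23000032e-01,
        -5.14482400e+02],
       [-1.23077318e-01,  4.49442192e-03,  9.92386907e-01,
        -1.06581378e+03],
       [ 0.00000000e+00,  0.00000000e+00,  0.00000000e+00,
         1.00000000e+00]])}
side {'K': array([[468.52751361,   0.        , 321.33740385],
       [  0.        , 468.52751361, 236.81277989],
       [  0.        ,   0.        ,   1.        ]]), 'extrinsics': array([[ 9.27661953e-01, -3.73419951e-01,  9.17354524e-04,
        -4.75101595e+02],
       [ 1.55895628e-01,  3.89510937e-01,  9.07732220e-01,
        -1.50744092e+02],
       [-3.39322641e-01, -8.41925632e-01,  4.19549015e-01,
        -9.09956179e+02],
       [ 0.00000000e+00,  0.00000000e+00,  0.00000000e+00,
         1.00000000e+00]])}
{'t': 0.1, 'joints': array([ 1.14343200e+00,  4.91512905e-01,  1.55941031e+00, -6.23920460e-06,
        1.09172649e+00, -1.05607963e-01]), 'qvel': array([ 0.00165469, -0.00296814, -0.00272833, -0.00101921,  0.00063484,
       -0.00106777]), 'tau': array([ 1.76485162e-03, -6.13620114e+01, -2.58603036e+01,  6.93443790e-02,
        4.70304047e-02, -4.71136900e-05]), 'eef_pos': array([197.53340495, 592.71807528, 214.10421842]), 'tcp_rot': array([-3.14054091e+00, -1.05922801e-04,  2.81983911e+00]), 'ft_force': array([0.44427626, 0.39139088, 0.35975795]), 'moment': array([ 0.02240567, -0.03371733, -0.03143426]), 'grip_force': 0.0, 'opening': 0.9989969706654115}
```

View pics/top0.png

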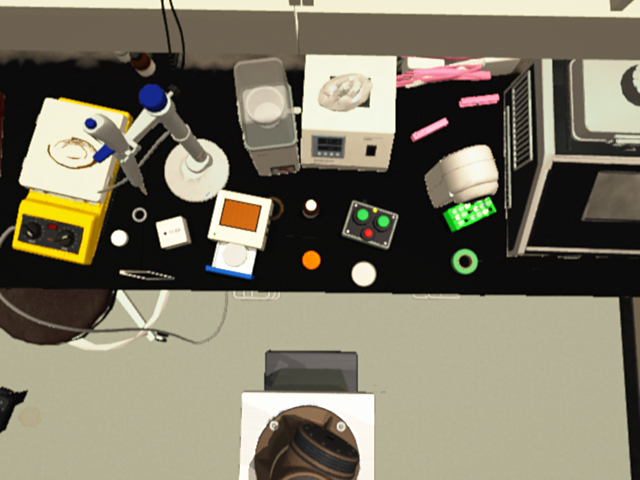

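View pics/side0.png

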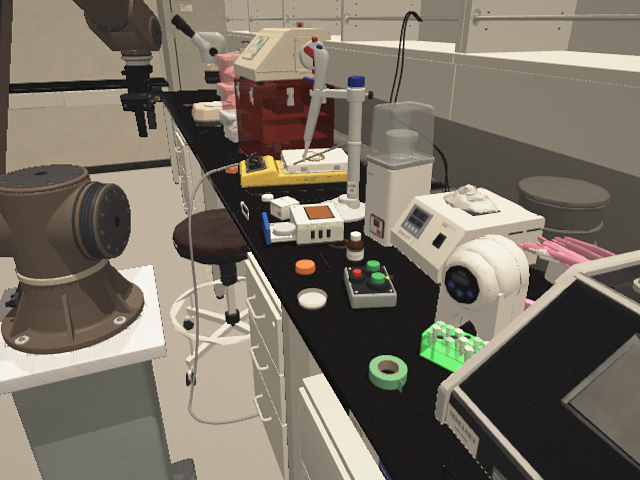

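The top view shows the drawer box at about (240,220) with its blue front at (231,272), the console at (369,224) with green keys at (362,215) and (383,223), and the red key at (368,233). The cap (311,260) and dish (363,273) lie in front. The side view shows the same things: the blue panel at (266,228) and the console at (370,285).

```bash
cat > h.py <<'E'
import cv2,numpy as np
from cell import env
def ray(n,px,z):
    c=env.get_calibration(n);K=c["K"];E=c["extrinsics"];R=E[:3,:3];t=E[:3,3]
    d=np.linalg.inv(K)@[px[0],px[1],1]; d=R.T@(d*[1,-1,-1]); o=-R.T@t
    return o+d*(z-o[2])/d[2]
def proj(n,p):
    c=env.get_calibration(n);q=c["extrinsics"]@np.append(p,1);q=c["K"]@(q[:3]*[1,-1,-1]);return q[:2]/q[2]
def blobs(im,h0,h1,roi,s=110,v=60,amin=12):
    x0,y0,x1,y1=roi
    m=cv2.inRange(cv2.cvtColor(im,cv2.COLOR_BGR2HSV),(h0,s,v),(h1,255,255))
    k=np.zeros_like(m);k[y0:y1,x0:x1]=m[y0:y1,x0:x1]
    n,l,st,c=cv2.connectedComponentsWithStats(k)
    return [(st[i,4],c[i],cv2.minAreaRect(np.argwhere(l==i)[:,::-1].astype(np.float32))) for i in range(1,n) if st[i,4]>=amin]
E
python3 - <<'E'
from h import *
np.set_printoptions(precision=1,suppress=True)
T=cv2.imread("pics/top0.png");S=cv2.imread("pics/side0.png")
for nm,im,n,roi,h,z in [("green",T,"top",(340,195,400,250),(45,90),54),("red",T,"top",(340,195,400,250),(0,6),52),("amber",T,"top",(205,185,275,250),(5,20),64),("blue",T,"top",(195,250,265,285),(95,125),54),
 ("green",S,"side",(340,255,400,310),(45,90),54),("red",S,"side",(340,255,400,310),(0,6),52),("amber",S,"side",(290,195,350,230),(5,20),64),("blue",S,"side",(255,205,280,250),(95,125),32),("cap",T,"top",(295,245,325,275),(5,20),17),("tape",T,"top",(440,240,490,280),(45,90),19)]:
    for a,c,r in blobs(im,*h,roi): print(nm,n,a,c,ray(n,c,z)[:2],[ray(n,p,z)[:2].round(0).tolist() for p in cv2.boxPoints(r)] if nm in("amber","blue") else "")
# white box top
hsv=cv2.cvtColor(T,cv2.COLOR_BGR2HSV)
for nm,px,z in[("bottle",(311,205),70),("dish",(363,273),15),("carton",(173,232),42)]:print(nm,ray("top",px,z))
b=np.hstack([cv2.resize(T[180:290,110:270],None,fx=2.5,fy=2.5,interpolation=2),cv2.resize(T[180:290,290:450],None,fx=2.5,fy=2.5,interpolation=2)])
b2=cv2.resize(S[190:320,250:410],None,fx=2.4,fy=2.4,interpolation=2);b2=cv2.copyMakeBorder(b2,0,0,0,800-b2.shape[1],0)
cv2.imwrite("pics/z.png",np.vstack([b,b2]))
E
```

```text
green top 126 [362.1 214.5] [ 577.9 -125.8] 
green top 126 [382.8 221.1] [ 562.6 -175.7] 
red top 67 [367.8 232.7] [ 534.  -139.8] 
amber top 12 [272.4 197.9] [613.   89.7] [[615.0, 96.0], [615.0, 86.0], [610.0, 86.0], [610.0, 95.0]]
amber top 949 [240.  214.8] [570.9 165.6] [[548.0, 214.0], [610.0, 204.0], [594.0, 118.0], [532.0, 128.0]]
blue top 248 [228.2 272.4] [434.3 190.4] [[439.0, 247.0], [453.0, 245.0], [430.0, 130.0], [416.0, 132.0]]
green side 128 [372.9 264.9] [ 579.4 -121.8] 
green side 141 [377.6 277.6] [ 563.3 -172.8] 
red side 68 [357.  272.6] [ 535.6 -136. ] 
amber side 286 [318.3 212.1] [573.8 174.3] [[557.0, 229.0], [624.0, 202.0], [591.0, 124.0], [527.0, 149.0]]
blue side 176 [266.  227.5] [437.8 199. ] [[455.0, 308.0], [472.0, 306.0], [421.0, 100.0], [407.0, 102.0]]
cap top 306 [310.9 259.6] [470.3  -4. ] 
tape top 353 [464.2 261.1] [ 471.9 -380.6] 
bottle [595.9  -2.9  70. ]
dish [ 439.5 -132.3   15. ]
carton [530.3 329.4  42. ]
```

View pics/z.png

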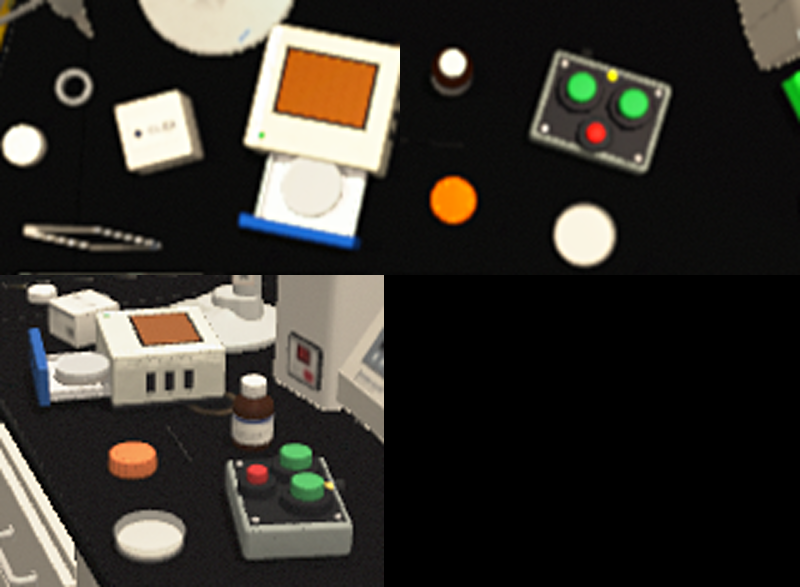

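The enlargement shows the drawer nearly fully open, with its blue panel's centre at about (228,272) and nothing in front of it. The console's red key faces the robot. The measured key spacing is 52.2 mm, and the red key is 38 mm from the keys' line, so both match the sizes given.

```bash
cat >> h.py <<'E'
def to(p,psi=None):
    s=env.state();y=s["tcp_rot"][2];d=np.array(p)-s["eef_pos"]
    print("pos",s["eef_pos"].round(1),"rot",s["tcp_rot"].round(3),"F",s["ft_force"].round(1),"shift",np.round([d[0]*np.cos(y)+d[1]*np.sin(y),d[0]*np.sin(y)-d[1]*np.cos(y),-d[2]],1),"turn",None if psi is None else round(float(np.degrees((y-psi+np.pi)%(2*np.pi)-np.pi)),1),"t",round(s["t"],2),"open",round(s["opening"],3))
E
python3 - <<'E'
from h import *
to([396,197,120],2.957)
for p in [(208,238.8),(264,249.2)]: print(ray("top",p,64).round(0))
E
```

```text
pos [197.5 592.7 214.1] rot [-3.141 -0.     2.82 ] F [0.4 0.4 0.4] shift [-313.4 -312.6   94.1] turn -7.9 t 0.1 open 0.999
[512. 239.  64.]
[490. 106.  64.]
```

Request:
step_arm --plan '[[[-313, -313, 94, -8, -0.16], [-313, -313, 94, -8, -0.16], [-313, -313, 94, -8, -0.16], [-313, -313, 94, -8, -0.16], [-313, -313, 94, -8, -0.16], [-313, -313, 94, -8, -0.16], [-313, -313, 94, -8, -0.16], [-313, -313, 94, -8, -0.16]]]'

```text
t: 0.77
eef_pos: [343.8, 299.5, 145.1]
tcp_rot: [3.141, 0.0, 2.96]
ft_force: [1.0, 0.5, -0.3]
opening: 0.495
grip_force: 0.0
```

```bash
python3 -c "
from h import *
to([396,197,100],2.957)"
```

```text
pos [343.8 299.5 145.1] rot [3.141 0.    2.96 ] F [ 1.   0.5 -0.3] shift [-69.9 -91.4  45.1] turn 0.2 t 0.77 open 0.495
```

Request:
step_arm --plan '[[[-70, -91, 45, 0, -0.16], [-70, -91, 45, 0, -0.16], [-70, -91, 45, 0, -0.16], [-70, -91, 45, 0, -0.16], [-70, -91, 45, 0, -0.16], [-70, -91, 45, 0, -0.16]]]'

```text
t: 1.27
eef_pos: [395.7, 199.3, 100.5]
tcp_rot: [3.142, -0.0, 2.959]
ft_force: [-0.2, 0.4, 0.9]
opening: 0.416
grip_force: 0.0
```

```bash
python3 - <<'E'
from h import *
to([396,197,28],2.957)
T=env.read_camera("top");S=env.read_camera("side")
cv2.imwrite("pics/z2.png",np.hstack([cv2.resize(T[180:300,150:310],None,fx=2.5,fy=2.5,interpolation=2),cv2.resize(S[130:250,200:360],None,fx=2.5,fy=2.5,interpolation=2)]))
E
```

```text
pos [395.7 199.3 100.5] rot [ 3.142 -0.     2.959] F [-0.2  0.4  0.9] shift [-0.7 -2.2 72.5] turn 0.1 t 1.27 open 0.416
```

View pics/z2.png

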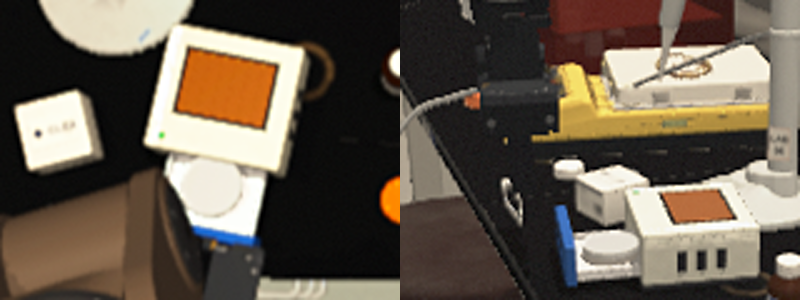

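The gripper hangs just in front of the blue panel: the crop shows it at about (235,260) in the top view, with the panel at (565,245) in the side view. Next I go down and push.

Request:
step_arm --plan '[[[0, 0, 36, 0, -0.16], [0, -2, 72, 0, -0.16], [0, -2, 72, 0, -0.16], [-15, -2, 72, 0, -0.16], [-30, -2, 72, 0, -0.16], [-45, -2, 72, 0, -0.16], [-60, -2, 72, 0, -0.16], [-70, -2, 72, 0, -0.16]]]'

```text
t: 2.03
eef_pos: [465.1, 185.4, 30.2]
tcp_rot: [3.141, 0.001, 2.961]
ft_force: [-2.2, 0.4, 0.8]
opening: 0.422
grip_force: 1.0
```

```bash
python3 - <<'E'
from h import *
to([480,178,28])
S=env.read_camera("side")
cv2.imwrite("pics/z3.png",cv2.resize(S[130:250,200:360],None,fx=3,fy=3,interpolation=2))
E
```

```text
pos [465.1 185.4  30.2] rot [3.141e+00 1.000e-03 2.961e+00] F [-2.2  0.4  0.8] shift [-16.   -4.6   2.2] turn None t 2.03 open 0.422
```

View pics/z3.png

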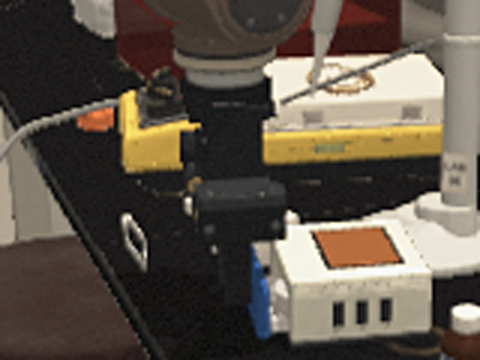

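The fingers are pushing the panel, which now stands about 15 mm out (crop, 262,290). I continue until it meets the stop.

Request:
step_arm --plan '[[[-5, 0, 0, 0, -0.16], [-9, 0, 0, 0, -0.16], [-12, 0, 0, 0, -0.16]]]'

```text
t: 2.33
eef_pos: [475.9, 182.6, 28.9]
tcp_rot: [3.141, 0.0, 2.96]
ft_force: [-1.4, 1.4, 0.9]
opening: 0.418
grip_force: 0.8
```

Request:
step_arm --plan '[[[-2, 0, 0, 0, -0.16], [-4, 0, 0, 0, -0.16]]]'

```text
t: 2.5
eef_pos: [479.8, 181.7, 28.5]
tcp_rot: [-3.142, -0.0, 2.96]
ft_force: [-4.8, 1.9, 3.6]
opening: 0.422
grip_force: 3.5
```

Request:
step_arm --plan '[[[-1.5, 0, 0, 0, -0.16], [-3, 0, 0, 0, -0.16]]]'

```text
t: 2.67
eef_pos: [479.8, 181.3, 28.3]
tcp_rot: [-3.14, -0.006, 2.959]
ft_force: [-21.4, 10.9, 15.1]
opening: 0.42
grip_force: 11.4
```

The force rises with no further motion, so the drawer is home. I hold briefly, back off and rise.

Request:
step_arm --plan '[[[0, 0, 0, 0, -0.16], [0, 0, 0, 0, -0.16], [10, 0, 0, 0, -0.16], [30, 0, 0, 0, -0.16], [30, 0, -40, 0, -0.16], [30, 0, -80, 0, -0.16], [30, 0, -110, 0, -0.16], [30, 0, -110, 0, -0.16]]]'

```text
t: 3.33
eef_pos: [455.4, 187.1, 143.5]
tcp_rot: [3.138, 0.008, 2.96]
ft_force: [-0.1, 0.1, 0.6]
opening: 0.422
grip_force: 0.0
```

```bash
python3 - <<'E'
from h import *
to([570.7,-149.5,130],np.pi-0.30)
S=env.read_camera("side");T=env.read_camera("top")
for a,c,r in blobs(T,95,125,(195,235,265,285)): print(a,c,[ray("top",p,54)[:2].round(0).tolist() for p in cv2.boxPoints(r)])
cv2.imwrite("pics/z4.png",np.hstack([cv2.resize(T[180:300,150:310],None,fx=2.5,fy=2.5,interpolation=2),cv2.resize(S[130:250,200:360],None,fx=2.5,fy=2.5,interpolation=2)]))
E
```

```text
pos [455.4 187.1 143.5] rot [3.138 0.008 2.96 ] F [-0.1  0.1  0.6] shift [-174.3 -310.2   13.5] turn 6.8 t 3.33 open 0.422
15 [243.26666667 246.73333333] [[494.0, 164.0], [500.0, 162.0], [497.0, 150.0], [491.0, 151.0]]
```

View pics/z4.png

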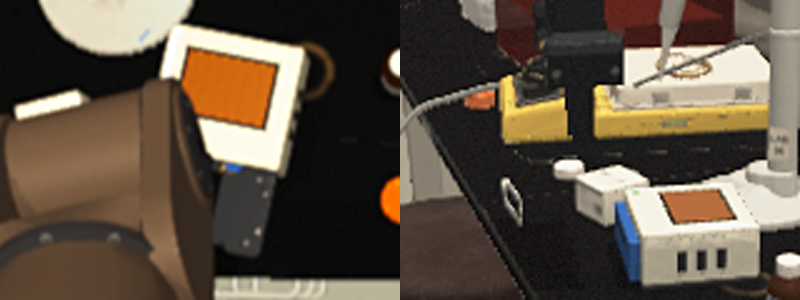

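The drawer panel is flush with the box (side crop, 627,245). Now I move above the keys.

Request:
step_arm --plan '[[[-174, -310, 13, 7, -0.16], [-174, -310, 13, 7, -0.16], [-174, -310, 13, 7, -0.16], [-174, -310, 13, 7, -0.16], [-174, -310, 13, 7, -0.16], [-174, -310, 13, 7, -0.16], [-174, -310, 13, 7, -0.16], [-174, -310, 13, 7, -0.16]]]'

```text
t: 4.1
eef_pos: [560.8, -130.8, 124.2]
tcp_rot: [3.141, -0.003, 2.837]
ft_force: [1.8, -0.2, 0.6]
opening: 0.418
grip_force: 0.0
```

```bash
python3 -c "
from h import *
to([570.7,-149.5,80],np.pi-0.30)"
```

```text
pos [ 560.8 -130.8  124.2] rot [ 3.141e+00 -3.000e-03  2.837e+00] F [ 1.8 -0.2  0.6] shift [-15.1 -14.9  44.2] turn -0.3 t 4.1 open 0.418
```

Request:
step_arm --plan '[[[-15, -15, 10, 0, -0.16], [-15, -15, 44, 0, -0.16], [-15, -15, 44, 0, -0.16], [-15, -15, 44, 0, -0.16]]]'

```text
t: 4.43
eef_pos: [569.4, -147.0, 79.8]
tcp_rot: [3.141, -0.006, 2.837]
ft_force: [-0.2, -0.3, -0.0]
opening: 0.423
grip_force: 0.0
```

```bash
python3 - <<'E'
from h import *
to([570.7,-149.5,60],np.pi-0.30)
S=env.read_camera("side");T=env.read_camera("top")
for nm,im,n,roi,h,z in [("green",S,"side",(340,255,400,310),(45,90),54),("red",S,"side",(340,255,400,310),(0,6),52)]:
    for a,c,r in blobs(im,*h,roi): print(nm,n,a,c,ray(n,c,z)[:2])
s=env.state();p=s["eef_pos"];y=s["tcp_rot"][2];v=np.array([np.sin(y),-np.cos(y),0])
for k in(-26,26):print(proj("side",p+k*v))
cv2.imwrite("pics/z5.png",np.hstack([cv2.resize(T[160:280,290:450],None,fx=2.5,fy=2.5,interpolation=2),cv2.resize(S[200:320,300:400],None,fx=4,fy=4,interpolation=2)[:300] if 0 else cv2.resize(S[220:310,315:435],None,fx=3.334,fy=3.334,interpolation=2)[:300]]))
E
```

```text
pos [ 569.4 -147.    79.8] rot [ 3.141 -0.006  2.837] F [-0.2 -0.3 -0. ] shift [-2.  -2.  19.8] turn -0.3 t 4.43 open 0.423
green side 94 [372.26595745 266.34042553] [ 575.31355259 -126.95132998]
green side 135 [377.53333333 277.82962963] [ 562.74801279 -173.56506216]
red side 70 [356.84285714 272.77142857] [ 535.15261135 -136.49418646]
[377.97131627 264.74245096]
[373.2318453  252.86854331]
```

View pics/z5.png

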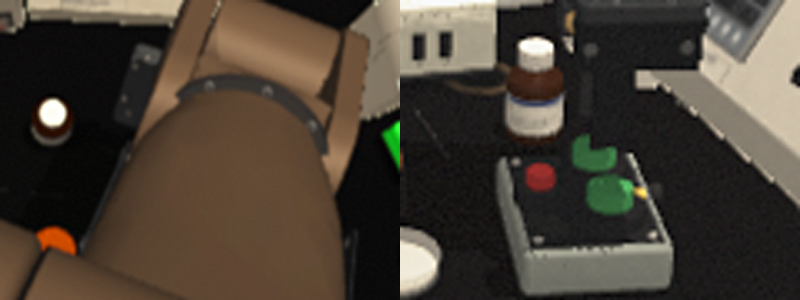

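Fingers are too dark here to place, though a finger tip seems to cover the left key at about (372,264). I brighten one close crop to check.

```bash
python3 - <<'E'
from h import *
S=env.read_camera("side")
c=cv2.resize(S[225:300,335:425],None,fx=8,fy=8,interpolation=0)
c=(255*(c/255.)**0.4).astype(np.uint8)
for k in range(0,90,10): cv2.putText(c,str(335+k),(k*8,10),0,.4,(255,255,255))
cv2.imwrite("pics/z6.png",c)
E
```

```text
(no output)
```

View pics/z6.png

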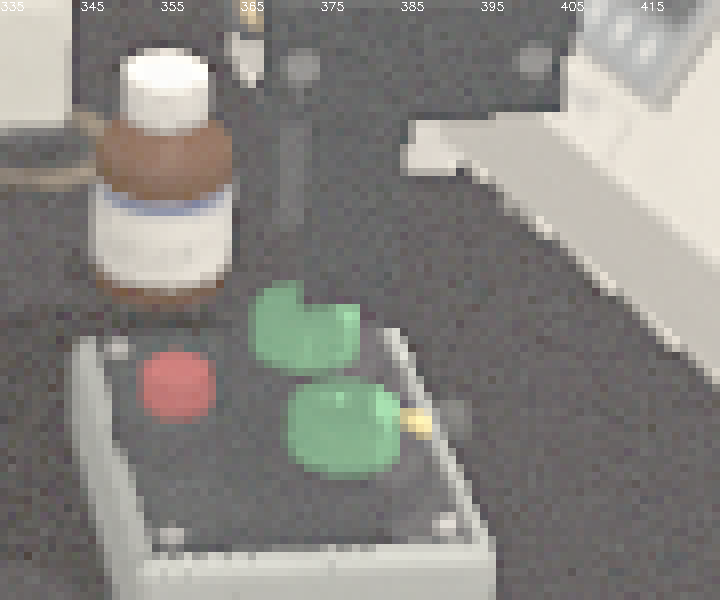

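The near finger's tip is at columns 373–382, row 263, against a predicted centre of (378,265), so it is aligned with the keys. I go down.

Request:
step_arm --plan '[[[-2, -2, 12, 0, -0.16], [-2, -2, 20, 0, -0.16], [-2, -2, 23, 0, -0.16], [-2, -2, 26, 0, -0.16], [-2, -2, 26, 0, -0.16]]]'

```text
t: 5.0
eef_pos: [572.1, -149.7, 55.7]
tcp_rot: [3.141, -0.001, 2.837]
ft_force: [-1.0, 1.2, 2.2]
opening: 0.419
grip_force: 1.1
```

Request:
step_arm --plan '[[[0, 0, 2, 0, -0.16], [0, 0, 4, 0, -0.16], [0, 0, 6, 0, -0.16], [0, 0, 6, 0, -0.16]]]'

```text
t: 5.33
eef_pos: [572.3, -149.9, 50.4]
tcp_rot: [3.141, 0.0, 2.837]
ft_force: [-1.3, 2.9, 5.1]
opening: 0.422
grip_force: 2.3
```

Request:
step_arm --plan '[[[0, 0, 1.5, 0, -0.16], [0, 0, 3, 0, -0.16], [0, 0, 3, 0, -0.16]]]'

```text
t: 5.58
eef_pos: [572.5, -150.0, 49.9]
tcp_rot: [3.142, 0.001, 2.837]
ft_force: [-10.1, 4.7, 32.9]
opening: 0.422
grip_force: 16.6
```

Request:
step_arm --plan '[[[0, 0, 1, 0, -0.16], [0, 0, 2, 0, -0.16], [0, 0, 2, 0, -0.16]]]'

```text
t: 5.83
eef_pos: [572.5, -150.0, 49.7]
tcp_rot: [-3.141, 0.003, 2.838]
ft_force: [-15.5, 6.2, 53.4]
opening: 0.421
grip_force: 26.6
```

```bash
python3 - <<'E'
from h import *
to([570.7,-149.5,60],np.pi-0.30);print(env.state()["moment"])
S=env.read_camera("side")
c=cv2.resize(S[225:300,335:425],None,fx=8,fy=8,interpolation=0)
cv2.imwrite("pics/z7.png",(255*(c/255.)**0.4).astype(np.uint8))
E
```

```text
pos [ 572.5 -150.    49.7] rot [-3.141e+00  3.000e-03  2.838e+00] F [-15.5   6.2  53.4] shift [  1.9  -0.1 -10.3] turn -0.2 t 5.83 open 0.421
[ 1.30391379  3.09248627 -0.01933619]
```

View pics/z7.png

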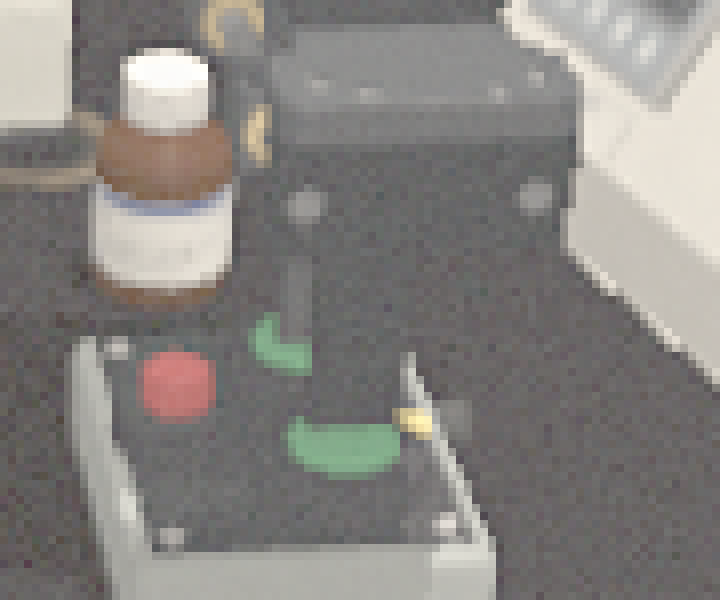

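The green of both keys has dropped about 3 px, which matches 8 mm, and the contact is hard: both are fully down. I ease the push to a moderate force and hand in while holding.

Request:
step_arm --plan '[[[0, 0, -3, 0, -0.16], [0, 0, -3, 0, -0.16], [0, 0, -3, 0, -0.16], [0, 0, -3, 0, -0.16], [0, 0, -3, 0, -0.16], [0, 0, -3, 0, -0.16]]]'

```text
t: 6.38
eef_pos: [572.6, -150.1, 50.1]
tcp_rot: [3.142, 0.002, 2.837]
ft_force: [-6.6, 4.2, 23.4]
opening: 0.422
grip_force: 11.6
```

```bash
python3 -c "
from cell import env
print(env.state()['ft_force'],env.job_done())"
```

```text
the job is handed in; nothing more can be done
[-6.60604816  4.18887048 23.37876205] None
```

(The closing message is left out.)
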